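Index the yellow tags round to the applicator and unlock its feed button

TASK

Bring the tub of yellow tags round to the applicator: pull up the red plunger knob on the turntable, swing the table until the yellow tub is at the red pointer, and feel for the index hole there until the plunger drops fully home. Then slide the orange lock tab fully clear of the applicator's green button, press the button all the way in and let it come back. Keep every tub upright in its place on the turntable and leave everything else on the shelf where it stands.

Things in the scene. Friction and masses are not known exactly. Their poses are not given: they have to be found in the camera images.
- stand: fixed round grey base of the turntable, 300 mm across; origin at its underside centre, on the turntable's vertical axis; +y points to the red pointer on its rim, by the applicator. The beech turntable (280 mm across, upper face at 56 mm height) turns on it. Under it, unseen, a steel index ring: a flat land with a wide parking slot at -45 deg, where the pin starts and is kept from turning out, and 2 holes
- hole_a (a point): nominal place, fixed to the stand (105 mm from the axis, at +45 deg, land height 30 mm), of the unseen index hole 12.4 mm wide that takes the plunger's 10 mm pin. The ring was clamped by hand: both holes lie up to 0.12 rad (13 mm) to either side of nominal along the circle, by the same unknown angle, so the hole must be felt for. Used when the table turns counter-clockwise
- hole_b (a point): the same for the hole at -135 deg, used when the table turns clockwise
- station (a point): point on the turntable's upper face at the red pointer, 78 mm from the axis along the stand's +y: where the yellow tub's base centre should come, give or take the hole's own offset (10 mm)
- turntable (a joint): turning angle in rad, 0 at the start, positive counter-clockwise from above, stops at +-1.8; light friction (0.08 N m, about 1 N at the knob). A quarter turn brings the yellow tub to the pointer: counter-clockwise (+) when it starts on the far place (stand's +x), clockwise (-) when it starts on the near place (-x)
- plunger (a joint): lift of the spring plunger in m: 0 home in a hole or slot, 0.012 with the pin resting on the land, 0.022 pulled right up. Spring 6 N at 0, 8 N at 0.012, 9.3 N at the top; snaps down when let go. Resting on the land it drags sideways with under 4 N; pushed along, it drops as it comes over the hole, and then locks the table within about 1.5 mm at the knob
- knob_grip (a point): centre of the red plunger knob: an upright cylinder 32 mm across, 28 mm high, 105 mm from the turntable's axis, its centre at 112 mm height when home (98 to 126 mm); it spins freely, so the grasp need not turn with the table. Below it a brass neck 22 mm across. The tubs (tops at 88 mm) are lower than the knob's underside, the nearest edge 43 mm from its axis
- tub_yellow: clear round tub of yellow tags, 60 mm across at the rim, 32 mm high, loose, standing in a nest of three 5 mm dowels on the turntable, 78 mm from its axis; origin at its underside centre. It starts either on the far (+x) or on the near (-x) place of the stand's frame
- tub_white: same tub with white tags, opposite the yellow one
- tub_blue: same tub with blue tags, on one of the two side places
- tub_orange: same tub with orange tags, on the other side place
- applicator: grey bench applicator fixed beside the pointer: housing 170 mm (its x) by 85 mm (its y) with deck at 70 mm height, two steel jaws to -y towards the turntable; origin at its underside centre. Two rails along x on the deck (inner faces 27.5 mm off the centre line, tops at 83 mm) carry the tab; the button is between them, 35 mm to -x of centre
- lock_tab (a joint): travel of the orange lock tab in m along the applicator's +x: 0 to 0.006 at the start (covering the button), 0.055 at its stop, fully clear; friction 1.5 N, stays where left. Its plate is 50 mm (x) by 54 mm (y), 5 mm thick, upper face at 90 mm height
- tab_lug (a point): point on the tab's upright lug, 20 mm above the plate's underside (105 mm height): the lug is 10 mm thick along the applicator's x, 24 mm wide along y, and stands from 90 to 114 mm height, 15 mm to +x of the plate's middle
- feed_button (a joint): travel of the green button in m: 0 out, 0.006 fully in; spring 2 N to begin and 5 N fully in
- button_top (a point): centre of the green button's upper face, 26 mm across, at 82 mm height when out (3 mm under the tab's plate)
- pin_block: bystander: brass tag pin organizer block 90 x 130 mm, 47 mm high with its pins; origin at underside centre
- jar: bystander: jar 64 mm across, 100 mm high; origin at underside centre
- tape: bystander: roll of blue tape lying flat, 100 mm across, 25 mm high; origin at underside centre
- brush: bystander: brush lying on the shelf
- carton: bystander: small carton 70 x 110 x 60 mm; origin at underside centre

How it is judged:
By the outcome, as a careful person would: the job done as asked, in the order asked, and still so for the second after the job is handed in, with the robot touching nothing.
It also fails if it takes over 58 s, if anything falls off the work surface, if the arm or the gripper's body presses on something with over 40 N, if the wrist force passes 120 N, or if a joint passes its speed limit or range.

ROBOT

A 6-joint arm with a two-finger parallel gripper is mounted at the origin on the work surface. World frame = base frame: x ahead of the robot, y to its left, z up, the work surface at z = 0. Lengths are in m, angles in degrees, forces in N, time in s.
With the tool pointing down it reaches from about 0.375 to 0.75 m from the base axis. Payload 9 kg.
Tool frame: the origin (TCP) lies midway between the tips of the shut fingers; the grasp point (between the pads) lies grip_point_offset behind it (grip_point_offset is the distance from the TCP to the grasp point, in m); z points along the fingers, y is the line along which they close (so a half turn about z gives the same grasp; the last joint's range is limited). The gripper opens to 85 mm and grips with 20 to 120 N. Pads are 22 mm wide; open, the fingers measure 114 mm over their backs; the gripper's body (76 mm by 85 mm) begins 54 mm behind the grasp point. The pads swing forward as they close: fully open they stand 13 mm farther back than shut.
Start: joints at [-12.473, 5.964, 5.575, 89.605, 0, 77.527], TCP at [0.6, 0, 0.231] pointing down, gripper open.
Joint ranges: [-171.21, 171.21], [-48.23, 106.86], [-62.78, 66.21], [-105.2, 120.99], [-86.42, 89.51], [-180, 180]. Speed limits (degrees/s): [127.2, 127.2, 147.25, 180, 180, 180].

INTERFACE

Orientations are given as [roll, pitch, yaw] about the fixed x, y, z axes, in that order (R = Rz(yaw) Ry(pitch) Rx(roll)).
In Python, from plant import sense, snapshot, camera_info, hand_in, recognise, trace, grip_point_offset gives the robot as it stands. The module is installed in compiled form; this text tells all that it offers.
- The arm moves only by the shell command python3 -m handwheel 'ROWS' [FORCE]. ROWS is a JSON object of lists of equal length, an entry for each row: "claw": the opening, from -1 (shut) to 1 (fully open); "delta_pos": the shift along the tool's x, y, z in m, a list of three; "yaw": the turn about the tool's z in degrees. A call has 1 to 10 rows; each row is the pose to reach, as a shift and turn from the pose commanded when the call began, along the tool's axes at that moment; what a row does not reach only later rows make up. A row lasts 1/12 s, in which the tool goes at most 41.7 mm and 7.16 degrees, less where a joint would pass 70% of its speed; a pose out of reach is approached as far as the arm can. A call with a gripper value outside its range is refused whole. The fingers move at their own pace and stop on an object; FORCE is the grip in N (left out, the last holds). Time passes only in rows, so rows that repeat a pose let the fingers close. It gives the time, the measured TCP pose, the force, the opening and the grip force at its end, in the units of the state.
- sense(): the state, without advancing time (a new reading comes with each control period).
- snapshot(name): name is "scene" or "side" or "wrist"; returns the picture (384x512x3 uint8, red, green, blue); there is no depth.
- camera_info(name): a dict with "fovy" (degrees; the focal length in pixels is half the picture's height over the tangent of half this angle, whatever the lens; pixels are square), "cx", "cy" (the principal point, pixels), "extrinsics" (4x4, takes a point from world to camera coordinates). Camera axes: x right, y up, looking along -z (the intrinsics and any distortion apply to the point x, -y, -z); pixel columns grow to the right and rows downward; lengths in m; the calibration is good to about 2 mm. A picture is of the moment at which its call begins: read the wrist's pose just before it. camera_info takes no time and is no camera call; for the wrist camera it gives the pose at the moment of the call.
- hand_in(): hands the job in; it is judged then, once.
Trained networks look in the newest picture that a camera, given by its name, has taken for a name from the list of things; names that differ only in an ending like _2 or _b are one class to them, and where a whole thing is asked for, a point or a joint stands for the part that bears it (a point fixed in the world has none). Each returns a list of dicts, best first, with "score" (0 to 1); they miss things now and then, are a little off and sometimes report something else, mostly with a low value. They report only what shows in the picture. A call takes as long as a camera call.
- recognise(query, camera): "centre" ([column, row] in pixels, amid what is visible of it).
- trace(query, camera): "region" (384x512 bool, what is visible of it) and "centre" ([column, row] in pixels, amid what is visible of it).
The state is a dict: "time": time; "joint_positions": joint angles; "joint_velocities": joint speeds; "effort": joint torques, N m; "position": TCP position; "ee_rot": TCP orientation; "contact_force": force on the tool from outside, world axes, zero at the start; "ft_torque": the same for the moment, N m; "gripper_width": opening from 0.0 (shut) to 1.0 (fully open); "gripper_force": force on a finger pad.
Only numpy, scipy, OpenCV 4.12 (cv2) and the standard library are available. Lean on these libraries where they do the work, as an engineer would, in place of code of your own. Each camera call takes 0.05 s, during which the arm holds its last target. There are 200 camera calls.

## Working session

There is one attempt and no reset: what is moved stays moved. The work goes in short steps, Python scripts to look and compute and a shell command to move; the robot and the scene stay as the last step left them, time stands still between calls to the robot, and variables do not carry over. Pictures are saved under pics/ and viewed, at most 10 in all, crops included, and the job is handed in when it is done.

```bash
mkdir -p pics; cat > h.py <<'E'
import numpy as np,cv2
from plant import *
def shot(n,f):
    im=snapshot(n); cv2.imwrite(f'pics/{f}.png',im[:,:,::-1]); return im
def ray(cam,px,ci=None):
    ci=ci or camera_info(cam); f=192/np.tan(np.radians(ci['fovy']/2)); E=np.array(ci['extrinsics'])
    d=np.array([(px[0]-ci['cx'])/f,-(px[1]-ci['cy'])/f,-1]); R=E[:3,:3]
    return -R.T@E[:3,3], R.T@d
def at(cam,px,z,ci=None):
    o,d=ray(cam,px,ci); return o+d*(z-o[2])/d[2]
E
python3 - <<'E'
from h import *
print(sense()['position'],sense()['ee_rot'],grip_point_offset)
for c in('scene','side'):
    ci=camera_info(c);print({k:v for k,v in ci.items() if k!='extrinsics'},[k for k in ci]);shot(c,c)
    for q,z in(('knob_grip',.112),('tab_lug',.102),('button_top',.082),('tub_yellow',.088),('tub_white',.088),('tub_blue',.088),('tub_orange',.088),('applicator',.07),('stand',.05)):
        for r in recognise(q,c)[:2]: print(c,q,round(r['score'],2),np.round(r['centre']),at(c,r['centre'],z).round(3))
a=cv2.imread('pics/scene.png');b=cv2.imread('pics/side.png')
E
```

```text
[5.99646450e-01 8.80912895e-05 2.30499139e-01] [-1.79922209e+02 -1.77648202e-02  8.99992006e+01] 0.0187
{'fovy': 54.775577242886804, 'cx': 259.8321466101055, 'cy': 189.99499565883158} ['fovy', 'cx', 'cy', 'extrinsics']
scene knob_grip 0.7 [209. 248.] [ 0.641 -0.089  0.112]
scene tab_lug 0.77 [303. 180.] [0.46  0.176 0.102]
scene button_top 0.53 [307. 182.] [0.45  0.191 0.082]
scene tub_yellow 0.83 [222. 200.] [ 0.489 -0.05   0.088]
scene tub_yellow 0.38 [227. 235.] [ 0.598 -0.044  0.088]
scene tub_white 0.91 [238. 245.] [ 0.629 -0.02   0.088]
scene tub_white 0.29 [227. 240.] [ 0.613 -0.045  0.088]
scene tub_blue 0.72 [202. 227.] [ 0.565 -0.105  0.088]
scene tub_orange 0.76 [258. 209.] [0.528 0.043 0.088]
scene tub_orange 0.34 [231. 242.] [ 0.618 -0.036  0.088]
scene applicator 0.86 [309. 205.] [0.523 0.181 0.07 ]
scene stand 0.79 [227. 240.] [ 0.588 -0.046  0.05 ]
{'fovy': 49.393568046912144, 'cx': 255.58740298761913, 'cy': 187.16391354772227} ['fovy', 'cx', 'cy', 'extrinsics']
side knob_grip 0.51 [215. 157.] [ 0.638 -0.08   0.112]
side knob_grip 0.33 [323. 283.] [0.294 0.418 0.112]
side tab_lug 0.61 [263. 223.] [0.462 0.204 0.102]
side tab_lug 0.41 [241. 181.] [0.539 0.028 0.102]
side tub_yellow 0.77 [260. 170.] [ 0.475 -0.039  0.088]
side tub_white 0.54 [220. 178.] [0.616 0.002 0.088]
side tub_blue 0.77 [236. 158.] [ 0.564 -0.098  0.088]
side tub_orange 0.78 [244. 190.] [0.531 0.056 0.088]
side tub_orange 0.51 [219. 177.] [ 0.62  -0.002  0.088]
side applicator 0.81 [254. 233.] [0.493 0.22  0.07 ]
side stand 0.73 [236. 190.] [0.56  0.024 0.05 ]
```

View pics/scene.png

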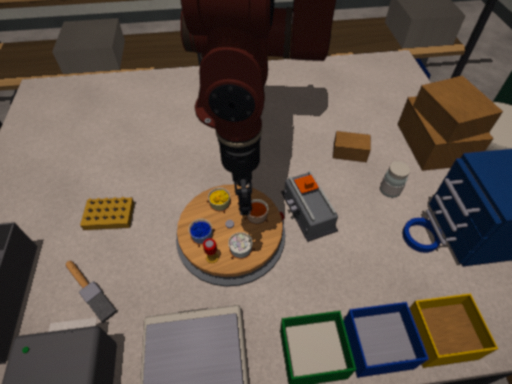

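View pics/side.png

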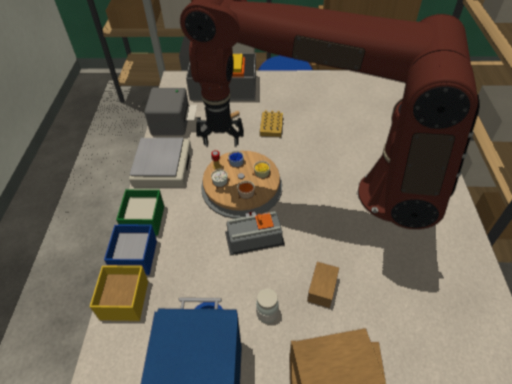

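```bash
python3 - <<'E'
from h import *
ci=camera_info('wrist');print(ci)
shot('wrist','w1')
for q,z in(('knob_grip',.126),('tab_lug',.114),('button_top',.082),('tub_yellow',.088),('tub_white',.088),('tub_blue',.088),('tub_orange',.088),('applicator',.07),('stand',.05)):
        for r in recognise(q,'wrist')[:2]: print(q,round(r['score'],2),np.round(r['centre']),at('wrist',r['centre'],z,ci).round(3))
E
```

```text
{'fovy': 66.33536037408052, 'cx': 257.84850683600473, 'cy': 189.0540441742058, 'extrinsics': array([[ 9.99998454e-01, -8.58941182e-04,  1.53423435e-03,
        -5.99157425e-01],
       [ 1.29071184e-03,  9.51132097e-01, -3.08781585e-01,
         3.89399433e-02],
       [-1.19403432e-03,  3.08783088e-01,  9.51131736e-01,
        -3.80086757e-01],
       [ 0.00000000e+00,  0.00000000e+00,  0.00000000e+00,
         1.00000000e+00]])}
tub_yellow 0.86 [139. 224.] [ 0.473 -0.052  0.088]
tub_white 0.7 [280. 186.] [ 0.622 -0.01   0.088]
tub_blue 0.6 [231. 267.] [ 0.569 -0.105  0.088]
tub_orange 0.94 [181. 135.] [0.525 0.042 0.088]
applicator 0.63 [134.  17.] [0.486 0.147 0.07 ]
stand 0.6 [217. 173.] [ 0.552 -0.006  0.05 ]
```

View pics/w1.png

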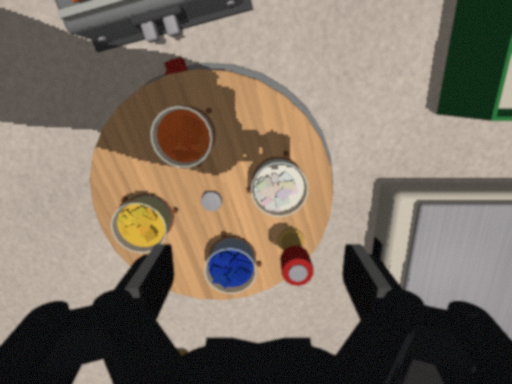

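```bash
python3 - <<'E'
from h import *
for p,z in(((298,273),.126),((211,201),.062),((176,65),.05),((152,30),.05),((172,25),.05)): print(p,at('wrist',p,z).round(4))
E
```

```text
(298, 273) [ 0.6382 -0.0874  0.126 ]
(211, 201) [ 0.546  -0.0358  0.062 ]
(176, 65) [0.5156 0.1077 0.05  ]
(152, 30) [0.4947 0.1397 0.05  ]
(172, 25) [0.5148 0.1441 0.05  ]
```

```bash
python3 -m handwheel '{"claw":[0.4,0.4,0.4,0.4,0.4],"delta_pos":[[-0.03,0.013,0.0],[-0.06,0.026,0.01],[-0.087,0.038,0.02],[-0.087,0.038,0.02],[-0.087,0.038,0.02]],"yaw":[0,0,0,0,0]}' 60; python3 - <<'E'
from h import *
ci=camera_info('wrist');print(sense()['position'])
im=shot('wrist','w2')
for q,z in(('knob_grip',.126),):
        for r in recognise(q,'wrist')[:2]: print(q,round(r['score'],2),np.round(r['centre']),at('wrist',r['centre'],z,ci).round(3))
E
```

```text
time: 1.92
position: [0.6378, -0.0882, 0.21]
ee_rot: [-179.9, -0.0, 89.9]
contact_force: [0.0, 0.2, -0.5]
gripper_width: 0.699
gripper_force: 0.0
[ 0.63775255 -0.08824903  0.2100168 ]
knob_grip 0.86 [258. 192.] [ 0.637 -0.084  0.126]
```

View pics/w2.png

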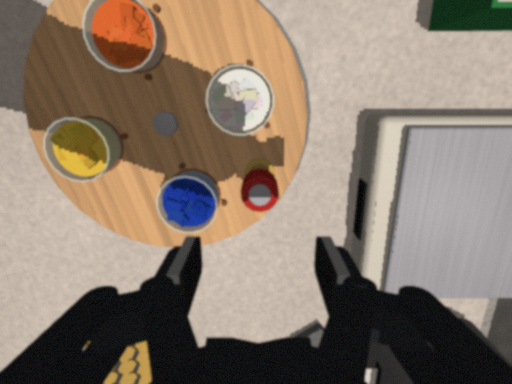

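```bash
python3 - <<'E'
from h import *
im=cv2.imread('pics/w2.png');hsv=cv2.cvtColor(im,cv2.COLOR_BGR2HSV)
red=((hsv[...,0]<6)|(hsv[...,0]>174))&(hsv[...,1]>170)&(hsv[...,2]>60)
red[:, :225]=0; red[:, 300:]=0
ys,xs=np.where(red);print(xs.min(),xs.max(),ys.min(),ys.max())
for p,z in(((261,195),.126),((165,123),.06),((165,123),.07)):print(at('wrist',p,z).round(4))
E
python3 -m handwheel '{"claw":[0.1,0.1,0.1,0.1,0.1,0.1],"delta_pos":[[0.001,0.002,0.03],[0.001,0.002,0.06],[0.001,0.002,0.09],[0.001,0.002,0.113],[0.001,0.002,0.113],[0.001,0.002,0.113]],"yaw":[0,0,0,0,0,0]}' 60
```

```text
242 276 170 210
[ 0.6394 -0.0862  0.126 ]
[ 0.5457 -0.0341  0.06  ]
[ 0.5488 -0.0332  0.07  ]
time: 2.52
position: [0.6393, -0.0848, 0.0983]
ee_rot: [-179.9, -0.0, 90.1]
contact_force: [0.3, -0.3, 0.7]
gripper_width: 0.556
gripper_force: 0.0
```

```bash
python3 -m handwheel '{"claw":[-1,-1,-1,-1,-1,-1],"delta_pos":[[0,0,0],[0,0,0],[0,0,0],[0,0,0],[0,0,0],[0,0,0]],"yaw":[0,0,0,0,0,0]}' 70
```

```text
time: 3.02
position: [0.6404, -0.0854, 0.1015]
ee_rot: [179.9, -0.0, 90.0]
contact_force: [-7.9, 4.5, 6.8]
gripper_width: 0.351
gripper_force: 68.9
```

```bash
python3 -m handwheel '{"claw":[-1,-1,-1,-1,-1],"delta_pos":[[0,0,-0.008],[0,0,-0.014],[0,0,-0.018],[0,0,-0.018],[0,0,-0.018]],"yaw":[0,0,0,0,0]}'
```

```text
time: 3.43
position: [0.6398, -0.0858, 0.1164]
ee_rot: [-180.0, -0.0, 90.0]
contact_force: [-1.5, 2.9, -9.4]
gripper_width: 0.35
gripper_force: 69.9
```

```bash
cat >> h.py <<'E'
C=np.array([.5483,-.0342]);A0=np.degrees(np.arctan2(-.0516,.0915))
def arc(a0,angs):
    p=lambda t:.105*np.array([np.cos(np.radians(A0-t)),np.sin(np.radians(A0-t))])
    for t in angs: d=p(t)-p(a0); print(t,'tool x,y mm',(d[1]*1e3).round(1),(d[0]*1e3).round(1),'world',(C+p(t)).round(4))
E
python3 -c "
from h import *
arc(0,range(8,81,8))"
```

```text
8 tool x,y mm -12.2 -8.1 world [ 0.6317 -0.098 ]
16 tool x,y mm -23.2 -17.8 world [ 0.622 -0.109]
24 tool x,y mm -32.7 -28.9 world [ 0.6109 -0.1185]
32 tool x,y mm -40.6 -41.2 world [ 0.5985 -0.1264]
40 tool x,y mm -46.7 -54.6 world [ 0.5852 -0.1325]
48 tool x,y mm -50.9 -68.6 world [ 0.5712 -0.1367]
56 tool x,y mm -53.1 -83.1 world [ 0.5567 -0.1389]
64 tool x,y mm -53.2 -97.7 world [ 0.542 -0.139]
72 tool x,y mm -51.3 -112.2 world [ 0.5275 -0.1371]
80 tool x,y mm -47.4 -126.4 world [ 0.5134 -0.1332]
```

```bash
python3 -m handwheel '{"claw":[-1,-1,-1,-1,-1,-1,-1,-1,-1],"delta_pos":[[-0.006,-0.004,-0.001],[-0.0122,-0.0081,-0.001],[-0.0177,-0.013,-0.001],[-0.0232,-0.0178,-0.001],[-0.028,-0.0233,-0.001],[-0.0327,-0.0289,-0.001],[-0.0367,-0.035,-0.001],[-0.0406,-0.0412,-0.001],[-0.0406,-0.0412,-0.001]],"yaw":[0,0,0,0,0,0,0,0,0]}'
```

```text
time: 4.18
position: [0.5977, -0.1278, 0.1175]
ee_rot: [-180.0, 0.1, 89.9]
contact_force: [-1.1, -2.8, -9.8]
gripper_width: 0.353
gripper_force: 70.1
```

```bash
python3 -m handwheel '{"claw":[-1,-1,-1,-1,-1,-1,-1,-1,-1,-1],"delta_pos":[[-0.0032,-0.0066,0],[-0.0061,-0.0134,0],[-0.0084,-0.0203,0],[-0.0103,-0.0274,0],[-0.0116,-0.0346,0],[-0.0125,-0.0419,0],[-0.0128,-0.0492,0],[-0.0126,-0.0565,0],[-0.0118,-0.0638,0],[-0.0107,-0.071,0]],"yaw":[0,0,0,0,0,0,0,0,0,0]}'
python3 -m handwheel '{"claw":[-1,-1,-1],"delta_pos":[[0.001,-0.0054,0],[0.0021,-0.0107,0],[0.0021,-0.0107,0]],"yaw":[0,0,0]}'
python3 -c "
from h import *
arc(78,range(79,102,1))"
```

```text
time: 5.02
position: [0.5269, -0.1384, 0.1176]
ee_rot: [-180.0, 0.1, 90.0]
contact_force: [-0.2, -6.8, -9.8]
gripper_width: 0.352
gripper_force: 70.3
time: 5.27
position: [0.5153, -0.1355, 0.1173]
ee_rot: [-179.9, 0.1, 90.0]
contact_force: [-3.6, -5.9, -9.5]
gripper_width: 0.35
gripper_force: 70.4
79 tool x,y mm 0.6 -1.7 world [ 0.5151 -0.1338]
80 tool x,y mm 1.2 -3.5 world [ 0.5134 -0.1332]
81 tool x,y mm 1.8 -5.2 world [ 0.5117 -0.1326]
82 tool x,y mm 2.4 -6.9 world [ 0.51   -0.1319]
83 tool x,y mm 3.1 -8.6 world [ 0.5083 -0.1313]
84 tool x,y mm 3.8 -10.3 world [ 0.5066 -0.1305]
85 tool x,y mm 4.6 -12.0 world [ 0.5049 -0.1298]
86 tool x,y mm 5.3 -13.6 world [ 0.5032 -0.129 ]
87 tool x,y mm 6.2 -15.3 world [ 0.5016 -0.1282]
88 tool x,y mm 7.0 -16.9 world [ 0.4999 -0.1274]
89 tool x,y mm 7.8 -18.5 world [ 0.4983 -0.1265]
90 tool x,y mm 8.7 -20.1 world [ 0.4967 -0.1257]
91 tool x,y mm 9.6 -21.7 world [ 0.4951 -0.1247]
92 tool x,y mm 10.6 -23.3 world [ 0.4936 -0.1238]
93 tool x,y mm 11.5 -24.9 world [ 0.492  -0.1228]
94 tool x,y mm 12.5 -26.4 world [ 0.4905 -0.1218]
95 tool x,y mm 13.6 -27.9 world [ 0.4889 -0.1208]
96 tool x,y mm 14.6 -29.4 world [ 0.4874 -0.1198]
97 tool x,y mm 15.7 -30.9 world [ 0.486  -0.1187]
98 tool x,y mm 16.8 -32.4 world [ 0.4845 -0.1176]
99 tool x,y mm 17.9 -33.8 world [ 0.4831 -0.1165]
100 tool x,y mm 19.1 -35.2 world [ 0.4816 -0.1153]
101 tool x,y mm 20.2 -36.6 world [ 0.4802 -0.1141]
```

```bash
python3 -m handwheel '{"claw":[-1,-1,-1,-1,-1,-1,-1,-1],"delta_pos":[[-0.001,0,0],[-0.001,0,0],[-0.001,0,0],[-0.001,0,0.002],[-0.001,0,0.004],[-0.001,0,0.005],[-0.001,0,0.005],[-0.001,0,0.005]],"yaw":[6,12,18,24,30,30,30,30]}'
python3 -m handwheel '{"claw":[-0.16,-0.16,-0.16,-0.16],"delta_pos":[[0,0,0.0],[0,0,0.0],[0,0,0.0],[0,0,0.0]],"yaw":[0,0,0,0]}'
```

```text
time: 5.93
position: [0.5166, -0.1363, 0.1136]
ee_rot: [180.0, 0.0, 60.2]
contact_force: [-5.0, -0.2, 2.7]
gripper_width: 0.353
gripper_force: 72.0
time: 6.27
position: [0.5174, -0.1363, 0.1128]
ee_rot: [179.9, -0.0, 60.1]
contact_force: [-0.6, -0.8, -0.7]
gripper_width: 0.423
gripper_force: 0.0
```

```bash
python3 -m handwheel '{"claw":[-0.16,-0.16,-0.16,-0.16,-0.16,-0.16,-0.16,-0.16],"delta_pos":[[0,0,0.006],[0,0,0.012],[-0.0005,-0.002,0.012],[-0.001,-0.004,0.012],[-0.0013,-0.006,0.012],[-0.0015,-0.008,0.012],[-0.0018,-0.010,0.012],[-0.0018,-0.010,0.012]],"yaw":[0,0,0,0,0,0,0,0]}'
python3 -m handwheel '{"claw":[-0.16,-0.16,-0.16],"delta_pos":[[0,-0.0015,0],[0,-0.003,0],[0,-0.003,0]],"yaw":[0,0,0]}'
```

```text
time: 6.93
position: [0.5074, -0.1327, 0.1005]
ee_rot: [180.0, 0.0, 60.0]
contact_force: [2.4, -0.6, -2.9]
gripper_width: 0.416
gripper_force: 1.2
time: 7.18
position: [0.505, -0.1312, 0.1006]
ee_rot: [180.0, -0.0, 60.0]
contact_force: [3.5, -1.4, -1.5]
gripper_width: 0.421
gripper_force: 1.8
```

```bash
python3 -m handwheel '{"claw":[-0.16,-0.16,-0.16,-0.16],"delta_pos":[[0,-0.0012,0],[0,-0.0024,0],[0,-0.0036,0],[0,-0.0036,0]],"yaw":[0,0,0,0]}'
python3 -m handwheel '{"claw":[-0.16,-0.16,-0.16,-0.16],"delta_pos":[[0,-0.0012,0],[0,-0.0024,0],[0,-0.0036,0],[0,-0.0036,0]],"yaw":[0,0,0,0]}'
```

```text
time: 7.52
position: [0.5019, -0.1295, 0.1005]
ee_rot: [180.0, -0.0, 60.0]
contact_force: [3.3, -1.3, -1.4]
gripper_width: 0.417
gripper_force: 2.0
time: 7.85
position: [0.4988, -0.1277, 0.1005]
ee_rot: [180.0, -0.0, 60.0]
contact_force: [3.4, -2.5, 0.1]
gripper_width: 0.414
gripper_force: 2.1
```

```bash
python3 -m handwheel '{"claw":[-0.16,-0.16,-0.16,-0.16],"delta_pos":[[0,-0.0012,0],[0,-0.0024,0],[0,-0.0036,0],[0,-0.0036,0]],"yaw":[0,0,0,0]}'
python3 -m handwheel '{"claw":[-0.16,-0.16,-0.16,-0.16],"delta_pos":[[0.0003,-0.0012,0],[0.0005,-0.0024,0],[0.0008,-0.0036,0],[0.0008,-0.0036,0]],"yaw":[0,0,0,0]}'
```

```text
time: 8.18
position: [0.4957, -0.1259, 0.1005]
ee_rot: [180.0, -0.0, 60.0]
contact_force: [3.1, -2.1, -0.7]
gripper_width: 0.417
gripper_force: 2.1
time: 8.52
position: [0.4929, -0.1233, 0.1004]
ee_rot: [180.0, -0.0, 60.0]
contact_force: [3.1, -1.8, -0.2]
gripper_width: 0.419
gripper_force: 2.0
```

```bash
python3 -m handwheel '{"claw":[-0.16,-0.16,-0.16,-0.16],"delta_pos":[[0.0003,-0.0012,0],[0.0005,-0.0024,0],[0.0008,-0.0036,0],[0.0008,-0.0036,0]],"yaw":[0,0,0,0]}'
python3 -m handwheel '{"claw":[-0.16,-0.16,-0.16,-0.16],"delta_pos":[[0.0003,-0.0012,0],[0.0006,-0.0024,0],[0.0009,-0.0036,0],[0.0009,-0.0036,0]],"yaw":[0,0,0,0]}'
```

```text
time: 8.85
position: [0.4895, -0.1204, 0.1]
ee_rot: [-179.9, -0.0, 60.0]
contact_force: [-0.2, 0.4, -0.3]
gripper_width: 0.42
gripper_force: 0.0
time: 9.18
position: [0.4877, -0.1183, 0.1003]
ee_rot: [180.0, -0.0, 60.0]
contact_force: [4.0, -2.0, -2.6]
gripper_width: 0.42
gripper_force: 2.1
```

```bash
python3 -m handwheel '{"claw":[-0.16,-0.16,-0.16],"delta_pos":[[0.0003,-0.001,0],[0.0005,-0.002,0],[0.0005,-0.002,0]],"yaw":[0,0,0]}'; python3 - <<'E'
from h import *
for c in('side','wrist'): shot(c,c+'3')
a=cv2.imread('pics/side3.png')[120:220,170:300];b=cv2.imread('pics/wrist3.png')
a=cv2.resize(a,None,fx=2.9,fy=2.9); o=np.zeros((384,512+a.shape[1],3),np.uint8);o[:,:512]=b;o[:a.shape[0],512:]=a;cv2.imwrite('pics/c3.png',cv2.resize(o,(800,int(384*800/o.shape[1]))))
E
```

```text
time: 9.43
position: [0.4873, -0.1176, 0.1004]
ee_rot: [179.8, -0.0, 60.0]
contact_force: [10.0, -5.7, -7.3]
gripper_width: 0.419
gripper_force: 5.5
```

View pics/c3.png

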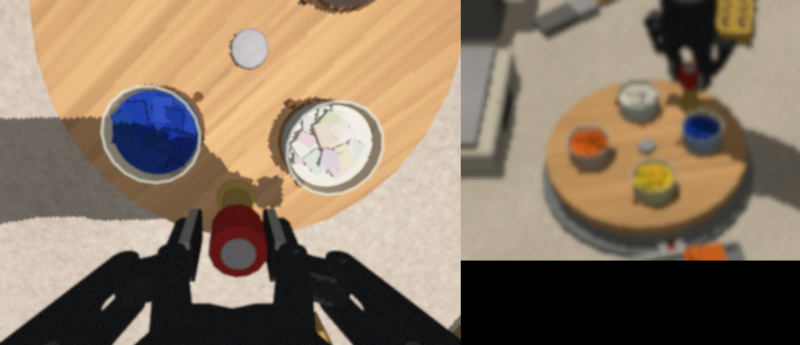

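```bash
python3 -m handwheel '{"claw":[-0.16,-0.16,-0.16,-0.16],"delta_pos":[[-0.0003,0.002,0],[-0.0005,0.004,0],[-0.0005,0.005,0],[-0.0005,0.005,0]],"yaw":[0,0,0,0]}'; python3 - <<'E'
from h import *
print(sense()['contact_force'],sense()['position'])
ci=camera_info('wrist');im=shot('wrist','w4');print(at('wrist',(0,0),.1)*0+ray('wrist',(0,0),ci)[0])
hsv=cv2.cvtColor(im,cv2.COLOR_RGB2HSV)
red=(((hsv[...,0]<6)|(hsv[...,0]>174))&(hsv[...,1]>150)&(hsv[...,2]>40))
red[:200]=0
n,l,st,ce=cv2.connectedComponentsWithStats(red.astype(np.uint8));i=1+st[1:,4].argmax();print(st[i])
m=l==i
for r in range(st[i][1],st[i][1]+st[i][3],6):
    x=np.where(m[r])[0];print(r,x.min(),x.max())
x0,y0,w,h=st[i][:4]
cv2.imwrite('pics/c4.png',cv2.resize(im[y0-30:y0+h+30,x0-30:x0+w+30,::-1],None,fx=4,fy=4)); print(x0-30,y0-30)
E
```

```text
time: 9.87
position: [0.4899, -0.1197, 0.1002]
ee_rot: [-180.0, -0.0, 60.0]
contact_force: [0.6, -0.1, -0.2]
gripper_width: 0.419
gripper_force: 0.0
[ 0.60814533 -0.10159197 -0.21572347] [ 0.48994338 -0.11966214  0.10024299]
[ 0.5282733  -0.05053404  0.24337786]
[ 226  228   64   79 2829]
228 252 262
234 240 274
240 234 281
246 231 283
252 230 285
258 229 286
264 228 287
270 227 288
276 227 289
282 227 288
288 229 287
294 232 283
300 239 276
306 255 256
196 198
```

View pics/c4.png

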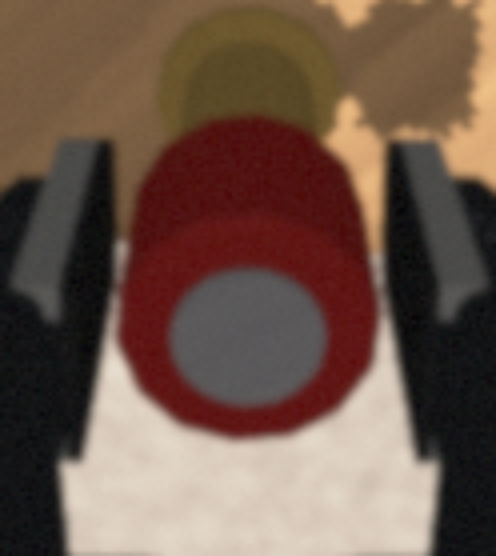

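```bash
python3 -m handwheel '{"claw":[0.3,0.3,0.3,0.3,0.3,0.3,0.3,0.3,0.3],"delta_pos":[[0,0,0],[0,0,0],[0,0,-0.02],[0,0,-0.05],[0,0,-0.08],[0,0,-0.11],[0,0,-0.14],[0,0,-0.14],[0,0,-0.14]],"yaw":[0,0,0,-6,-12,-18,-24,-30,-30]}'
python3 -m handwheel '{"claw":[0,0,0,0,0,0,0,0,0,0],"delta_pos":[[0.03,0,0],[0.065,0,0],[0.1,0,0],[0.135,0,0],[0.17,0,0],[0.205,0.005,0],[0.24,0.01,0],[0.275,0.01,0],[0.3,0.01,0],[0.3,0.01,0]],"yaw":[0,0,0,0,0,0,0,0,0,0]}'
python3 - <<'E'
from h import *
import time
print(sense()['position'])
ci=camera_info('wrist');im=shot('wrist','w5')
for q,z in(('tab_lug',.114),('lock_tab',.09),('button_top',.082),('applicator',.07)):
        for r in recognise(q,'wrist')[:2]: print(q,round(r['score'],2),np.round(r['centre']),at('wrist',r['centre'],z,ci).round(3))
E
```

```text
time: 10.67
position: [0.491, -0.1202, 0.2424]
ee_rot: [179.8, 0.1, 90.3]
contact_force: [0.4, 0.3, -0.2]
gripper_width: 0.647
gripper_force: 0.0
time: 11.5
position: [0.4988, 0.1841, 0.2388]
ee_rot: [-179.9, -0.1, 90.0]
contact_force: [-0.4, 0.1, -0.3]
gripper_width: 0.499
gripper_force: 0.0
[0.49883043 0.1841351  0.23877192]
tab_lug 0.81 [222. 172.] [0.464 0.194 0.114]
lock_tab 0.78 [220. 171.] [0.459 0.188 0.09 ]
applicator 0.57 [254. 156.] [0.493 0.2   0.07 ]
applicator 0.37 [273. 261.] [0.516 0.071 0.07 ]
```

View pics/w5.png

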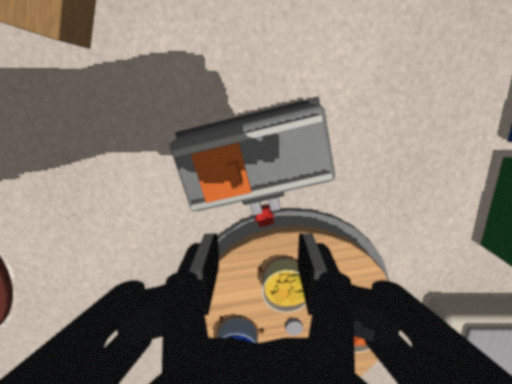

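```bash
python3 - <<'E'
from h import *
im=cv2.imread('pics/w5.png')[90:220,160:345]
cv2.imwrite('pics/c5.png',cv2.convertScaleAbs(cv2.resize(im,None,fx=4,fy=4),alpha=1.4))
E
```

```text
(no output)
```

View pics/c5.png

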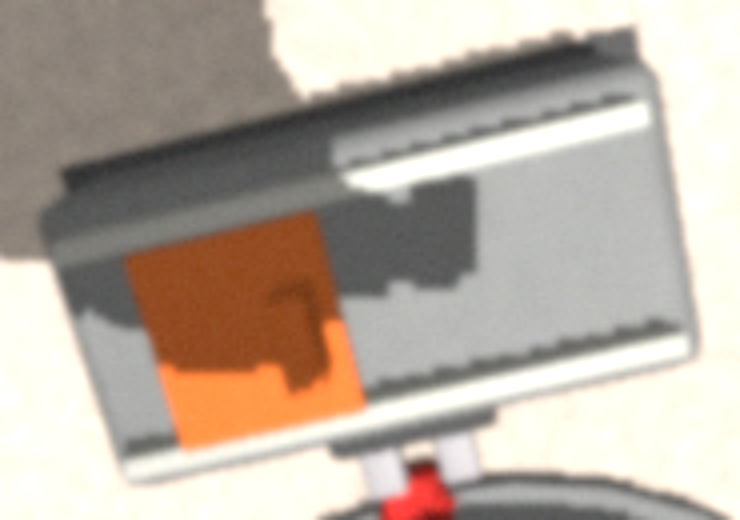

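```bash
python3 - <<'E'
from h import *
P=[at('wrist',p,.09)[:2] for p in((191.8,154.5),(239.3,143.3),(250.8,191.3),(205.8,202))]
P=np.array(P);print(P.round(4));c=P.mean(0);d=(P[1]-P[0]+P[2]-P[3]);yaw=np.arctan2(d[1],d[0]);u=np.array([np.cos(yaw),np.sin(yaw)])
print('mid',c,'yaw',np.degrees(yaw),'size',np.linalg.norm(P[1]-P[0]),np.linalg.norm(P[2]-P[1]),'lug',c+.015*u)
D=np.array([at('wrist',(160+x/4,90+y/4),.083)[:2] for x,y in((55,250),(645,110),(688,348),(130,468))]);print(D.round(4),np.degrees(np.arctan2(*(D[1]-D[0])[::-1])),np.degrees(np.arctan2(*(D[2]-D[3])[::-1])),D.mean(0))
E
```

```text
[[0.4322 0.2009]
 [0.4804 0.2121]
 [0.4914 0.1616]
 [0.4434 0.1498]]
mid [0.46184701 0.18109073] yaw 13.441663234393669 size 0.049475559151357075 0.05168334279445966 lug [0.47643612 0.18457756]
[[0.4122 0.2017]
 [0.5621 0.2364]
 [0.5774 0.1749]
 [0.4272 0.1413]] 13.028268236526612 12.600827511929216 [0.49468863 0.18858567]
```

```bash
python3 -m handwheel '{"claw":[-1,-1,-1,-1,-1,-1,-1,-1],"delta_pos":[[-0.003,-0.026,0],[-0.006,-0.052,0],[-0.006,-0.052,0.03],[-0.006,-0.052,0.06],[-0.006,-0.052,0.09],[-0.006,-0.052,0.12],[-0.006,-0.052,0.141],[-0.006,-0.052,0.141]],"yaw":[-6.6,-13.2,-13.2,-13.2,-13.2,-13.2,-13.2,-13.2]}' 30
python3 -m handwheel '{"claw":[-1,-1],"delta_pos":[[0,0,0],[0,0,0]],"yaw":[0,0]}'
```

```text
time: 12.42
position: [0.4453, 0.1729, 0.0946]
ee_rot: [-179.6, -0.0, 103.1]
contact_force: [-1.3, -0.2, -0.7]
gripper_width: 0.001
gripper_force: 0.0
time: 12.58
position: [0.449, 0.1738, 0.1009]
ee_rot: [179.9, 0.0, 103.1]
contact_force: [0.8, 0.3, 0.9]
gripper_width: 0.002
gripper_force: 0.0
```

```bash
python3 -m handwheel '{"claw":[-1,-1,-1,-1,-1,-1,-1,-1,-1,-1],"delta_pos":[[0.004,0,0.002],[0.004,0.004,0.002],[0.004,0.009,0.002],[0.004,0.014,0.002],[0.004,0.019,0.002],[0.004,0.024,0.002],[0.004,0.029,0.002],[0.004,0.034,0.002],[0.004,0.039,0.002],[0.004,0.039,0.002]],"yaw":[0,0,0,0,0,0,0,0,0,0]}'
```

```text
time: 13.42
position: [0.4861, 0.1871, 0.0972]
ee_rot: [180.0, 0.0, 103.2]
contact_force: [0.9, 0.3, 0.1]
gripper_width: -0.0
gripper_force: 0.0
```

```bash
python3 -m handwheel '{"claw":[-1,-1,-1,-1,-1],"delta_pos":[[0,0.005,0],[0,0.010,0],[0,0.015,0],[0,0.020,0],[0,0.020,0]],"yaw":[0,0,0,0,0]}'
python3 -m handwheel '{"claw":[-1,-1,-1],"delta_pos":[[0,0.002,0],[0,0.004,0],[0,0.004,0]],"yaw":[0,0,0]}'
```

```text
time: 13.83
position: [0.5056, 0.1917, 0.0973]
ee_rot: [180.0, 0.0, 103.2]
contact_force: [-0.0, -0.5, 0.2]
gripper_width: -0.001
gripper_force: 0.0
time: 14.08
position: [0.5088, 0.1925, 0.0973]
ee_rot: [180.0, 0.0, 103.2]
contact_force: [-0.6, -0.4, -0.7]
gripper_width: 0.001
gripper_force: 0.0
```

```bash
python3 -m handwheel '{"claw":[-1,-1,-1,-1],"delta_pos":[[0,0.0015,0],[0,0.003,0],[0,0.005,0],[0,0.005,0]],"yaw":[0,0,0,0]}'
python3 -m handwheel '{"claw":[-1,-1,-1],"delta_pos":[[0,0.0015,0],[0,0.003,0],[0,0.003,0]],"yaw":[0,0,0]}'
```

```text
time: 14.42
position: [0.5109, 0.193, 0.0971]
ee_rot: [-179.7, 0.0, 103.2]
contact_force: [-14.1, -4.4, 9.1]
gripper_width: 0.003
gripper_force: 8.1
time: 14.67
position: [0.5114, 0.1932, 0.0969]
ee_rot: [-179.4, 0.1, 103.2]
contact_force: [-28.4, -9.0, 16.9]
gripper_width: -0.0
gripper_force: 15.1
```

```bash
python3 -m handwheel '{"claw":[-1,-1,-1,-1,-1,-1],"delta_pos":[[0,-0.01,0],[0,-0.02,0],[0,-0.035,-0.03],[0,-0.04,-0.07],[0,-0.045,-0.1],[0,-0.045,-0.1]],"yaw":[0,0,0,0,0,0]}'
python3 - <<'E'
from h import *
print(sense()['position'])
ci=camera_info('wrist');im=shot('wrist','w6')
for q,z in(('lock_tab',.09),('button_top',.082)):
        for r in recognise(q,'wrist')[:2]: print(q,round(r['score'],2),np.round(r['centre']),at('wrist',r['centre'],z,ci).round(4))
hsv=cv2.cvtColor(im,cv2.COLOR_RGB2HSV);g=(abs(hsv[...,0].astype(int)-60)<20)&(hsv[...,1]>100)&(hsv[...,2]>40)
n,l,st,ce=cv2.connectedComponentsWithStats(g.astype(np.uint8))
for i in range(1,n):
    if st[i][4]>100: print(st[i],ce[i],at('wrist',ce[i],.082,ci).round(4))
E
```

```text
time: 15.17
position: [0.4748, 0.1843, 0.2045]
ee_rot: [179.4, 0.1, 103.2]
contact_force: [1.2, 0.9, 0.8]
gripper_width: -0.003
gripper_force: 0.0
[0.47481053 0.18431435 0.20450789]
lock_tab 0.55 [300. 180.] [0.5112 0.1981 0.09  ]
button_top 0.98 [243. 177.] [0.46   0.1867 0.082 ]
[228 163  28  28 627] [241.12759171 176.88995215] [0.4586 0.1864 0.082 ]
[ 474  231   38  108 2131] [498.47442515 289.88972313] [0.7566 0.1248 0.082 ]
```

View pics/w6.png

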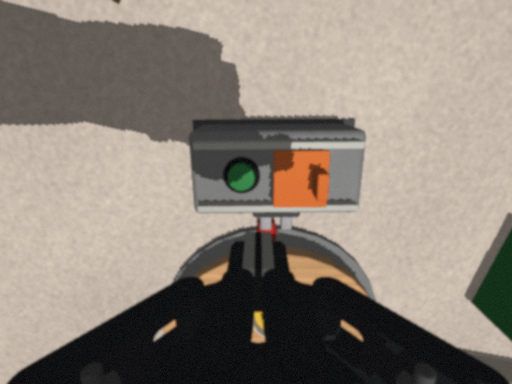

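```bash
python3 -m handwheel '{"claw":[-1,-1,-1,-1,-1,-1],"delta_pos":[[0.003,-0.0145,0.02],[0.003,-0.0145,0.055],[0.003,-0.0145,0.09],[0.003,-0.0145,0.112],[0.003,-0.0145,0.112],[0.003,-0.0145,0.112]],"yaw":[0,0,0,0,0,0]}'
python3 -m handwheel '{"claw":[-1,-1,-1,-1,-1,-1],"delta_pos":[[0,0,0.003],[0,0,0.006],[0,0,0.009],[0,0,0.012],[0,0,0.015],[0,0,0.015]],"yaw":[0,0,0,0,0,0]}'
```

```text
time: 15.82
position: [0.4563, 0.1835, 0.0839]
ee_rot: [-179.8, -0.0, 103.2]
contact_force: [-0.2, 0.3, 0.2]
gripper_width: -0.001
gripper_force: 0.0
time: 16.32
position: [0.4592, 0.1838, 0.0755]
ee_rot: [179.8, 0.1, 103.2]
contact_force: [-16.6, -3.5, 39.9]
gripper_width: -0.0
gripper_force: 20.3
```

```bash
python3 -m handwheel '{"claw":[-1,-1,-1,-1,-1,-1,-1],"delta_pos":[[0,0,-0.003],[0,0,-0.01],[0,0,-0.03],[0,0,-0.07],[0,0,-0.11],[0,0,-0.135],[0,0,-0.135]],"yaw":[0,0,0,0,0,0,0]}'
python3 - <<'E'
from h import *
print(sense()['position'])
a=shot('wrist','w7');b=shot('scene','s7')[150:290,160:350]
b=cv2.resize(b,(521,384));o=np.hstack([a,b]);cv2.imwrite('pics/c7.png',cv2.resize(o,(800,297))[:,:,::-1])
E
```

```text
time: 16.9
position: [0.4603, 0.184, 0.2118]
ee_rot: [179.5, 0.1, 103.2]
contact_force: [0.2, 0.1, 0.1]
gripper_width: 0.001
gripper_force: 0.0
[0.46030918 0.18397449 0.21179913]
```

View pics/c7.png

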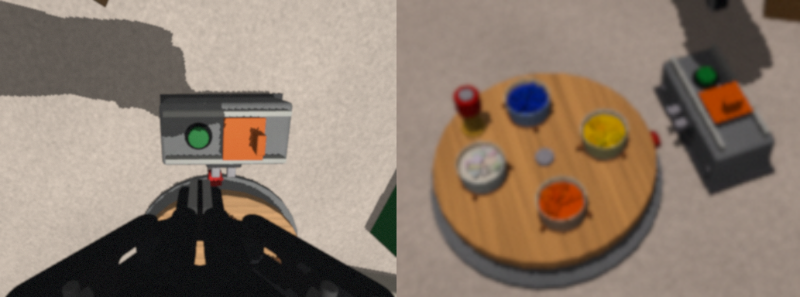

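```bash
python3 -c "
from plant import hand_in
print(hand_in())"
```

```text
the job is handed in; nothing more can be done
None
```

I turned the yellow tub to the red pointer and felt for the hole until the plunger dropped in. I then slid the lock tab to its stop, pressed the green button fully and let it come back, and handed the job in at about 17 s; it returned no verdict.

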